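Move the plug-in relays to the new socket strip in the same order

TASK

The old relay strip is being replaced: move its four plug-in relays into the four empty sockets of the new strip, in the same order counted from the earth terminal (the tall grey end block with the upright brass bolt), so the relay nearest the old strip's earth terminal ends up nearest the new strip's earth terminal, and so on down the row. Plug each one fully home, upright and sitting across the strip the way it sat in the old one (either way round will do), and let go of it.

Things in the scene. Friction and masses are not known exactly. Their poses are not given: they have to be found in the camera images.
- clear_relay: Relay with a clear cover, coil and contacts showing. 36 mm across the strip (x; grip these flat sides), 32 mm along it (y). Round plug foot below, 12 mm long, 27 mm wide tapering to 18 at the tip; the flat underside rests on the socket face when home. 80 g. Origin at the plug tip's centre, z up; body from z = 12 to 60 mm. Starts in the old strip.
- timer_relay: Timer relay: grey case, white scale and 18 mm black knob on top. 36 mm across the strip (x; grip these flat sides), 36 mm along it (y). Round plug foot below, 12 mm long, 27 mm wide tapering to 18 at the tip; the flat underside rests on the socket face when home. 80 g. Origin at the plug tip's centre, z up; body from z = 12 to 50 (knob to 58) mm. Starts in the old strip.
- tall_relay: Monitoring relay: narrow, tallest, white case, two small black trimmers on top. 36 mm across the strip (x; grip these flat sides), 26 mm along it (y). Round plug foot below, 12 mm long, 27 mm wide tapering to 18 at the tip; the flat underside rests on the socket face when home. 80 g. Origin at the plug tip's centre, z up; body from z = 12 to 64 mm. Starts in the old strip.
- finned_relay: Solid-state relay: widest and lowest, black with aluminium cooling fins on top. 36 mm across the strip (x; grip these flat sides), 46 mm along it (y). Round plug foot below, 12 mm long, 27 mm wide tapering to 18 at the tip; the flat underside rests on the socket face when home. 80 g. Origin at the plug tip's centre, z up; body from z = 12 to 50.5 mm. Starts in the old strip.
- clear_socket: Black fixed socket of the old strip, the one the clear relay starts in: 78 mm across the strip, 38 along it, face 32 mm above the bench, round hole 32 mm wide, 14 deep. Origin on the bench under the hole. Its y axis runs along the old strip towards that strip's earth terminal. Old sockets stand 54 mm apart. A plugged-in relay's origin is 20 mm above.
- timer_socket: Black fixed socket of the old strip, the one the timer relay starts in: 78 mm across the strip, 38 along it, face 32 mm above the bench, round hole 32 mm wide, 14 deep. Origin on the bench under the hole. Its y axis runs along the old strip towards that strip's earth terminal. Old sockets stand 54 mm apart. A plugged-in relay's origin is 20 mm above.
- tall_socket: Black fixed socket of the old strip, the one the tall relay starts in: 78 mm across the strip, 38 along it, face 32 mm above the bench, round hole 32 mm wide, 14 deep. Origin on the bench under the hole. Its y axis runs along the old strip towards that strip's earth terminal. Old sockets stand 54 mm apart. A plugged-in relay's origin is 20 mm above.
- finned_socket: Black fixed socket of the old strip, the one the finned relay starts in: 78 mm across the strip, 38 along it, face 32 mm above the bench, round hole 32 mm wide, 14 deep. Origin on the bench under the hole. Its y axis runs along the old strip towards that strip's earth terminal. Old sockets stand 54 mm apart. A plugged-in relay's origin is 20 mm above.
- new_rail: The new strip, fixed: steel rail 250 mm long (y axis) flat on the bench, with four empty grey sockets like the old ones (face 32 mm up, hole 32 mm wide, 14 deep) centred at x = 0, y = +81, +27, -27, -81 mm. Origin on the bench under the rail's middle. A relay fully home has its origin 20 mm above that.
- new_earth: The new strip's earth terminal, fixed: grey block 12 mm along the strip, 56 across, 42 high, with a brass plate and upright brass bolt on top (to 52 mm). At one end of the new strip, y = +111 or -111 mm from new_rail's origin; which end varies. Origin on the bench under it. The strip's other end has only a low grey clamp. The old strip has such a terminal too.
Mind the look-alikes: they are no part of the job. What is shaped like the timer_relay but orange is not meant.

How it is judged:
By the outcome, as a careful person would: the job done as asked, in the order asked, and still so for the second after the job is handed in, with the robot touching nothing.
It also fails if it takes over 96 s, if anything falls off the work surface, if the arm or the gripper's body presses on something with over 40 N, if the wrist force passes 120 N, or if a joint passes its speed limit or range.

ROBOT

A 6-joint arm with a two-finger parallel gripper is mounted at the origin on a cart in front of the work surface, level with it; the furniture and walls round the work are solid. World frame = base frame: x ahead of the robot, y to its left, z up, the work surface at z = 0. Lengths are in m, angles in rad, forces in N, time in s.
With the tool pointing down it reaches from about 0.35 to 0.875 m from the base axis. Payload 15.5 kg.
Tool frame: the origin (TCP) lies on the mounting face of the last link; the fingertips stand 173 mm ahead of it and the grasp point (between the pads) lies 155 mm ahead of it (robot.tip_reach is the distance from the TCP to the fingertips, in m); z points along the fingers, y is the line along which they close (so a half turn about z gives the same grasp; the last joint's range is limited). The gripper opens to 85 mm and grips with 20 to 120 N. Pads are 22 mm wide; open, the fingers measure 114 mm over their backs; the gripper's body (76 mm by 85 mm) begins 54 mm behind the grasp point. The pads swing forward as they close: fully open they stand 13 mm farther back than shut.
Start: joints at [-1.371, 0.494, 1.345, -0, 1.302, -0.096], TCP at [0.182, -0.598, 0.405] pointing down, gripper open.
Joint ranges: [-2.91, 2.91], [-0.82, 2.16], [0.22, 2.67], [-1.22, 4.37], [0.12, 2.79], [-3.08, 3.08]. Speed limits (rad/s): [1.89, 1.89, 2.57, 3.01, 3.01, 3.01].

INTERFACE

Orientations are given as a rotation vector (axis times angle).
In Python, from workcell import robot, vision, ticket gives the robot as it stands.
- The arm moves only by the tool servo_tool, never from a script. Its argument "steps" is a list of rows, each a list of 3 entries, a list of its own where there are three numbers: the shift along the tool's x, y, z in shares of 500 mm (1.0 is 500 mm), then the turn, a rotation vector about the tool's x, y, z in shares of pi rad (1.0 is pi rad), then the finger opening in mm, from 0 to 85.4. In form: [[[x, y, z], [ax, ay, az], fingers], ...]. A call has 1 to 5 rows; each row is the pose to reach, as a shift and turn from the pose commanded when the call began, along the tool's axes at that moment; what a row does not reach only later rows make up. A row lasts 1/8 s, in which the tool goes at most 62.5 mm and 10.7 degrees, less where a joint would pass 70% of its speed; a pose out of reach is approached as far as the arm can. No shift or turn number may pass 1 either way. A call with a gripper value outside its range is refused whole. The fingers move at their own pace and stop on an object; "newtons" is the grip in N (left out, the last holds). Time passes only in rows, so rows that repeat a pose let the fingers close. It gives the time, the measured TCP pose, the force, the opening and the grip force at its end, in the units of the state.
- robot.get_state(): the state, without advancing time (a new reading comes with each control period).
- vision.snapshot(name): name is "scene" or "top" or "wrist"; returns a dict with "color" (400x640x3 uint8, blue, green, red), "fov_y" (degrees; the focal length in pixels is half the picture's height over the tangent of half this angle, whatever the lens; pixels are square), "cx", "cy" (the principal point, pixels), "rvec" (rotation vector, rad) and "tvec" (3), from world to camera coordinates, as OpenCV has them; the wrist camera has in their place "T_tool_cam" (4x4, takes a point from camera to tool coordinates, whose origin is the TCP and whose axes are the flange's). Camera axes: x right, y down, z forward; pixel columns grow to the right and rows downward; lengths in m; the calibration is good to about 2 mm. A picture is of the moment at which its call begins: read the wrist's pose just before it. There is no depth.
- ticket.finish_job(): hands the job in; it is judged then, once.
Trained networks look in the newest picture that a camera, given by its name, has taken for a name from the list of things; names that differ only in an ending like _2 or _b are one class to them, and where a whole thing is asked for, a point or a joint stands for the part that bears it (a point fixed in the world has none). Each returns a list of dicts, best first, with "confidence" (0 to 1); they miss things now and then, are a little off and sometimes report something else, mostly with a low value. They report only what shows in the picture. A call takes as long as a camera call. They do not tell look-alikes from the thing itself.
- vision.masks_of(camera, name): "pixels" (400x640 bool, what is visible of it).
- vision.spot_point(camera, name): "xyz" ([x, y, z] in m, in world coordinates, good to about 4 mm: a listed point, or the origin of a listed thing).
The state is a dict: "time_s": time; "q": joint angles; "qvel": joint speeds; "tau": joint torques, N m; "ee_pos": TCP position; "tcp_rot": TCP orientation; "force": force on the tool from outside, world axes, zero at the start; "torque": the same for the moment, N m; "grip_width": finger opening in m; "grasp_force": force on a finger pad.
Only numpy, scipy, OpenCV 4.12 (cv2) and the standard library are available. Lean on these libraries where they do the work, as an engineer would, in place of code of your own. Each camera call takes 0.05 s, during which the arm holds its last target. There are 200 camera calls.

## Working session

There is one attempt and no reset: what is moved stays moved. The work goes in short steps, Python scripts to look and compute and a tool call to move; the robot and the scene stay as the last step left them, time stands still between calls to the robot, and variables do not carry over. Pictures are saved under pics/ and viewed, at most 14 in all, crops included, and the job is handed in when it is done.

Besides the shell and the picture viewer there is one more tool, called after ">>>" in YAML: its name, and indented under it one key for each argument. servo_tool: Moves the arm, as the interface text tells. Its arguments: {"type":"object","properties":{"steps":{"type":"array","items":{"type":"array"}},"newtons":{"type":"number"}},"required":["steps"]}

```bash
mkdir -p pics; ls; python3 - <<'E'
from workcell import robot, vision, ticket
import cv2
s=robot.get_state();print(s)
for c in("scene","top"):
    p=vision.snapshot(c);cv2.imwrite(f"pics/{c}0.png",p["color"])
    print(c,p["fov_y"],p["rvec"],p["tvec"])
    for n in("clear_relay","timer_relay","tall_relay","finned_relay","clear_socket","timer_socket","tall_socket","finned_socket","new_rail","new_earth"):
        print(n,[( [round(float(v),4) for v in d["xyz"]],round(float(d["confidence"]),2)) for d in vision.spot_point(c,n)])
E
```

```text
pics
{'time_s': 0.0, 'q': array([-1.37048876e+00,  4.94157804e-01,  1.34614540e+00, -2.46751406e-06,
        1.30249993e+00, -9.54922590e-02]), 'qvel': array([0.0009127 , 0.00119932, 0.00081483, 0.00223825, 0.00031156,
       0.00183486]), 'tau': array([-1.45836122e-03, -8.82158732e+01, -3.83868027e+01, -8.49251182e-05,
        1.01367105e-02, -7.35604635e-05]), 'ee_pos': array([ 0.18216636, -0.59769791,  0.40411108]), 'tcp_rot': array([-3.10609939e+00, -4.62772072e-01,  1.03294796e-04]), 'force': array([-0.00134911,  0.37274531,  0.88129354]), 'torque': array([-0.02503726, -0.01406108,  0.04565957]), 'grasp_force': 0.0, 'grip_width': 0.08550512231279249}
scene 42.78856865672458 [ 1.17407053 -1.93320491  1.25690079] [0.26165102 0.19400112 0.73341104]
clear_relay [([0.4723, -0.0331, 0.0241], 0.81)]
timer_relay [([0.4829, 0.0172, 0.0195], 0.76), ([0.3597, -0.0452, 0.004], 0.59)]
tall_relay [([0.4547, -0.1407, 0.0203], 0.61)]
finned_relay [([0.4645, -0.0924, 0.0201], 0.85)]
clear_socket [([0.4726, -0.032, -0.0002], 0.91), ([0.4654, -0.0928, 0.0023], 0.44)]
timer_socket [([0.4848, 0.0146
[... 316 characters left out ...]
1047  0.21776406] [0.09121115 0.42709977 0.95005739]
clear_relay [([0.473, -0.0375, 0.0171], 0.85)]
timer_relay [([0.487, 0.0207, 0.0264], 0.9), ([0.3613, -0.0469, -0.0031], 0.61)]
tall_relay [([0.4581, -0.1409, 0.0211], 0.72), ([0.4861, 0.0187, 0.0256], 0.58), ([0.465, 0.1384, -0.0017], 0.52), ([0.4791, -0.0337, -0.0046], 0.18)]
finned_relay [([0.4648, -0.0892, 0.015], 0.71)]
clear_socket [([0.4784, -0.037, -0.0038], 0.64)]
timer_socket [([0.4862, 0.0146, -0.0037], 0.6), ([0.4551, -0.1424, -0.003], 0.41)]
tall_socket [([0.4555, -0.1432, -0.0014], 0.81)]
finned_socket [([0.4655, -0.0883, -0.0023], 0.53)]
new_rail [([0.4604, 0.2488, 0.0005], 0.69)]
new_earth [([0.4691, 0.1393, 0.0017], 0.52)]
```

View pics/scene0.png

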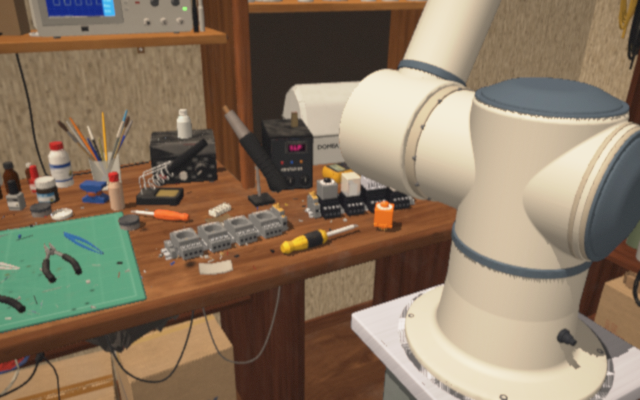

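View pics/top0.png

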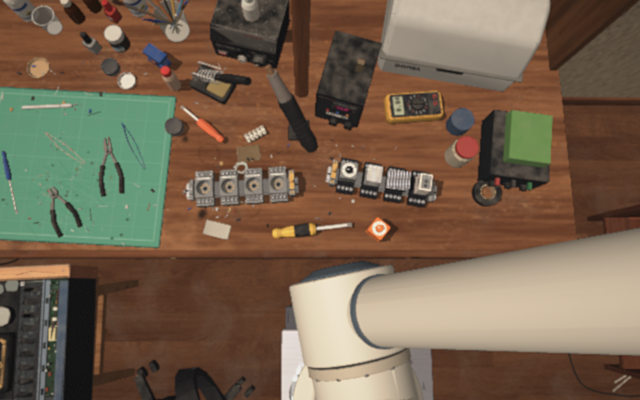

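```bash
python3 - <<'E'
import cv2
p=cv2.imread("pics/top0.png")[145:245,175:445]
q=cv2.imread("pics/scene0.png")[155:275,150:420]
cv2.imwrite("pics/c1.png",cv2.resize(p,None,fx=2.95,fy=2.95,interpolation=cv2.INTER_CUBIC))
cv2.imwrite("pics/c2.png",cv2.resize(q,None,fx=2.95,fy=2.95,interpolation=cv2.INTER_CUBIC))
E
```

```text
(no output)
```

View pics/c1.png

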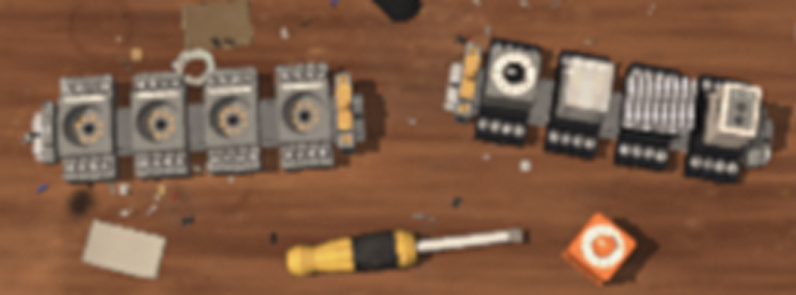

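View pics/c2.png

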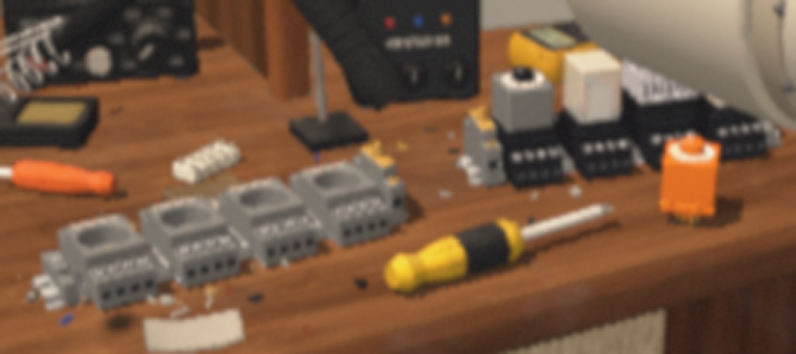

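Top crop: old strip from its earth terminal (brass, left at 468,75): timer (513,75), clear (585,85), finned (660,100), tall (735,110). The lone orange timer at (600,245) is the look‑alike and stays where it is. The new strip's earth terminal is at its right end (345,105), so the relays go right to left from there: timer, clear, finned, tall.

```bash
cat > h.py <<'E'
from workcell import robot, vision, ticket
import numpy as np, cv2
from scipy.spatial.transform import Rotation as Rn
def down(yv):
    "tool pointing down, tool y along world direction yv"
    y=np.array([yv[0],yv[1],0.]);y/=np.linalg.norm(y);z=np.array([0,0,-1.]);return np.column_stack([np.cross(y,z),y,z])
def go(p,Rt,s=None):
    "p: wanted TCP; prints shift (mm) and turn in present tool axes"
    s=s or robot.get_state();R=Rn.from_rotvec(s["tcp_rot"]).as_matrix()
    c=[(np.linalg.norm(r),r) for r in (Rn.from_matrix(R.T@Rt@f).as_rotvec() for f in (np.eye(3),np.diag([-1,-1,1.])))]
    c.sort(key=lambda a:a[0]);d=R.T@(np.array(p)-s["ee_pos"])*1e3
    print("shift",d.round(1),"turn",[a[1].round(3) for a in c],"q6",s["q"][5].round(2))
E
python3 - <<'E'
from h import *
s=robot.get_state();print(Rn.from_rotvec(s["tcp_rot"]).as_matrix().round(3),robot.tip_reach)
go([0.46,-0.064,0.38],down([.981,-.195]))
p=vision.snapshot("wrist");print(p["fov_y"],p["cx"],p["cy"],p["T_tool_cam"].round(4))
E
```

```text
[[ 0.957  0.292  0.   ]
 [ 0.292 -0.957 -0.   ]
 [-0.     0.    -1.   ]] 0.1734
shift [ 421.4 -429.7   24.7] turn [array([ 0.   ,  0.   , -1.079]), array([ 0.   , -0.   ,  2.063])] q6 -0.1
60.698887381635906 324.5268120498918 196.18188008785555 [[ 6.000e-04 -9.649e-01 -2.626e-01  6.670e-02]
 [ 1.000e+00  7.000e-04 -2.000e-04  9.000e-04]
 [ 4.000e-04 -2.626e-01  9.649e-01  3.100e-02]
 [ 0.000e+00  0.000e+00  0.000e+00  1.000e+00]]
```

Careful with the scale: shifts go in shares of 500 mm and turns go in shares of pi rad. That gives: -210 mm / 500 = -0.42, 206 mm / 500 = 0.412, -0.54 rad / 3.1416 = -0.1719.

>>> servo_tool:
  steps:
    - [[0.08, -0.08, 0], [0, 0, -0.0318], 85]
    - [[0.16, -0.164, 0], [0, 0, -0.0668], 85]
    - [[0.244, -0.25, 0.01], [0, 0, -0.1019], 85]
    - [[0.328, -0.334, 0.02], [0, 0, -0.1369], 85]
    - [[0.412, -0.42, 0.024], [0, 0, -0.1719], 85]

```text
time_s: 1.78
ee_pos: [0.3185, -0.3352, 0.3926]
tcp_rot: [2.869, 1.279, 0.0]
force: [1.4, -0.2, 0.1]
grip_width: 0.0848
grasp_force: 0.0
```

```bash
python3 -c "
from h import *
go([0.46,-0.064,0.38],down([.981,-.195]))"
```

```text
shift [296.3 -76.   12.6] turn [array([ 0.   ,  0.   , -0.536]), array([ 0.   , -0.   ,  2.606])] q6 -0.21
```

To row units: 294 mm / 500 = 0.588, 235 mm / 500 = 0.47, -0.536 rad / 3.1416 = -0.1706.

>>> servo_tool:
  steps:
    - [[0.116, -0.03, 0.006], [0, 0, -0.035], 85]
    - [[0.232, -0.06, 0.012], [0, 0, -0.07], 85]
    - [[0.35, -0.09, 0.018], [0, 0, -0.105], 85]
    - [[0.47, -0.12, 0.024], [0, 0, -0.1369], 85]
    - [[0.588, -0.152, 0.024], [0, 0, -0.1706], 85]

```text
time_s: 2.4
ee_pos: [0.4595, -0.0659, 0.3808]
tcp_rot: [2.427, 1.994, 0.0]
force: [0.6, -0.6, -0.7]
grip_width: 0.0847
grasp_force: 0.0
```

```bash
cat >> h.py <<'E'
def wcam(s,p):
    R=Rn.from_rotvec(s["tcp_rot"]).as_matrix();T=np.eye(4);T[:3,:3]=R;T[:3,3]=s["ee_pos"];return T@p["T_tool_cam"]
def K(p): f=200/np.tan(np.radians(p["fov_y"]/2));return np.array([[f,0,p["cx"]],[0,f,p["cy"]],[0,0,1]])
def lift(uv,Twc,Kk,z):
    "pixels -> world points on plane z"
    r=np.column_stack([np.asarray(uv,float),np.ones(len(uv))])@np.linalg.inv(Kk).T@Twc[:3,:3].T;c=Twc[:3,3]
    return c+r*((z-c[2])/r[:,2])[:,None]
def proj(X,Twc,Kk):
    v=(np.asarray(X)-Twc[:3,3])@Twc[:3,:3]@Kk.T;return v[:,:2]/v[:,2:]
E
python3 - <<'E'
from h import *
s=robot.get_state();p=vision.snapshot("wrist");cv2.imwrite("pics/w1.png",p["color"])
print(s["qvel"].round(3),s["ee_pos"]);T=wcam(s,p)
tops=dict(timer_relay=.070,clear_relay=.08,finned_relay=.0705,tall_relay=.084)
for n,z in tops.items():
    print(n,[(np.round(d["xyz"],4),round(d["confidence"],2)) for d in vision.spot_point("wrist",n)][:2])
for n in("clear_socket","timer_socket","tall_socket","finned_socket"):
    print(n,[(np.round(d["xyz"],4),round(d["confidence"],2)) for d in vision.spot_point("wrist",n)][:2])
for y in (81,27,-27,-81):
    q=np.array([.470,-.0636])+y/1e3*np.array([.195,.981]);print(y,proj([[*q,.07]],T,K(p)).round(0))
E
```

```text
[ 1.071  0.174 -0.292 -0.     0.105  0.219] [ 0.45951943 -0.06590429  0.38076113]
timer_relay [(array([ 0.3607, -0.0504,  0.0011]), 0.75), (array([0.4817, 0.0194, 0.0215]), 0.63)]
clear_relay [(array([ 0.4762, -0.038 ,  0.0178]), 0.92)]
finned_relay [(array([ 0.4674, -0.0858,  0.0204]), 0.87)]
tall_relay [(array([ 0.455 , -0.1431,  0.0218]), 0.63)]
clear_socket [(array([ 0.4555, -0.1386, -0.0013]), 0.42)]
timer_socket []
tall_socket [(array([ 0.456 , -0.1419, -0.002 ]), 0.72)]
finned_socket []
81 [[336.  77.]]
27 [[336. 147.]]
-27 [[335. 210.]]
-81 [[334. 267.]]
```

View pics/w1.png

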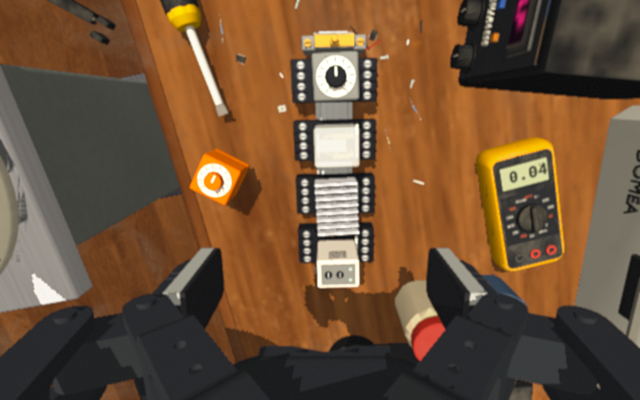

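```bash
python3 - <<'E'
from h import *
vision.snapshot("wrist")
s=robot.get_state();p=vision.snapshot("wrist");im=p["color"].copy();cv2.imwrite("pics/w2raw.png",im)
print(s["qvel"].round(3),s["ee_pos"],s["tcp_rot"]);T=wcam(s,p);k=K(p)
np.savez("w2.npz",T=T,k=k)
big=cv2.resize(im,None,fx=2.9,fy=2.9,interpolation=cv2.INTER_CUBIC)
u=np.array([.195,.981]);u/=np.linalg.norm(u);v=np.array([u[1],-u[0]])
def box(c,w,l,z,col):
    X=[[*(c+a*w/2*v+b*l/2*u),z] for a,b in((1,1),(1,-1),(-1,-1),(-1,1))]
    cv2.polylines(big,[((proj(X,T,k)+.5)*2.9).round().astype(int)],True,col,1)
for y,l,z in((81,36,50),(27,32,60),(-27,46,50.5),(-81,26,64)):
    c=np.array([.470,-.0636])+y/1e3*u
    box(c,.078,.038,.032,(0,255,0));box(c,.036,l/1e3,z/1e3+.02,(0,0,255))
o=big[int(25*2.9):int(300*2.9),int(270*2.9):int(400*2.9)]
cv2.imwrite("pics/w2.png",o.transpose(1,0,2))
E
```

```text
[ 0.007 -0.001 -0.002  0.001  0.     0.002] [ 0.45849108 -0.06885877  0.38072916] [-2.43328540e+00 -1.98712619e+00  1.66846347e-05]
```

View pics/w2.png

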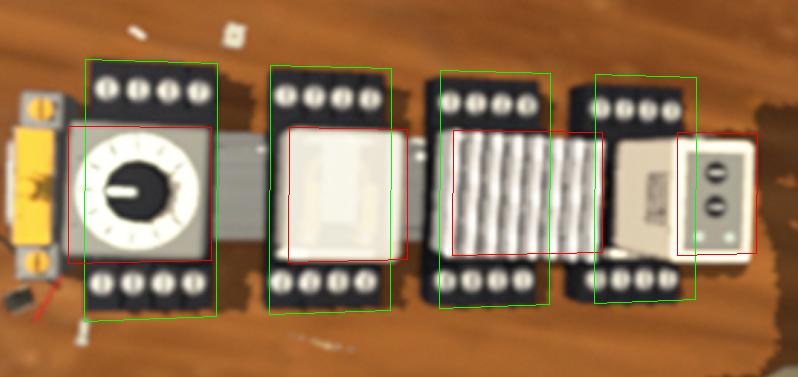

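```bash
cat >> h.py <<'E'
u=np.array([.185,.983]);u/=np.linalg.norm(u);v=np.array([u[1],-u[0]]);C=np.array([.4705,-.0636])
old={n:C+y*u for n,y in dict(timer=.081,clear=.027,finned=-.027,tall=-.081).items()}
RO=down(v)
E
python3 -c "
from h import *
print(old);go([*old['timer'],.214],RO)"
```

```text
{'timer': array([0.48548115, 0.01600254]), 'clear': array([ 0.47549372, -0.03706582]), 'finned': array([ 0.46550628, -0.09013418]), 'tall': array([ 0.45551885, -0.14320254])}
shift [ 88.4   9.5 166.7] turn [array([-0.   ,  0.   , -0.015]), array([0.   , 0.   , 3.127])] q6 -0.08
```

To row units: 166 mm / 500 = 0.332, 88.4 mm / 500 = 0.1768, -0.015 rad / 3.1416 = -0.0048.

>>> servo_tool:
  steps:
    - [[0.09, 0.01, 0.06], [0, 0, -0.0032], 65]
    - [[0.17, 0.018, 0.13], [0, 0, -0.0048], 65]
    - [[0.1768, 0.019, 0.22], [0, 0, -0.0048], 65]
    - [[0.1768, 0.019, 0.29], [0, 0, -0.0048], 65]
    - [[0.1768, 0.019, 0.332], [0, 0, -0.0048], 65]
  newtons: 60

```text
time_s: 3.58
ee_pos: [0.4853, 0.0165, 0.2131]
tcp_rot: [-2.416, -2.006, 0.002]
force: [1.1, 0.0, -0.0]
grip_width: 0.0651
grasp_force: 0.0
```

>>> servo_tool:
  steps:
    - [[0, 0, 0], [0, 0, 0], 65]
    - [[0, 0, 0], [0, 0, 0], 36]
    - [[0, 0, 0], [0, 0, 0], 30]
    - [[0, 0, 0], [0, 0, 0], 30]
    - [[0, 0, 0], [0, 0, 0], 30]
  newtons: 60

```text
time_s: 4.2
ee_pos: [0.4859, 0.0167, 0.2159]
tcp_rot: [2.415, 2.007, 0.002]
force: [-0.7, -3.0, 7.3]
grip_width: 0.0352
grasp_force: 59.3
```

```bash
python3 -c "
from h import *
s=robot.get_state();print(s);go([*old['timer'],.214],RO)"
```

```text
{'time_s': 4.2, 'q': array([-8.84369001e-02,  5.93219526e-01,  1.87234347e+00, -2.61578737e-04,
        6.73996319e-01,  9.58317202e-02]), 'qvel': array([-1.49268601e-03, -3.68059993e-05,  2.92087333e-04, -1.19001218e-03,
       -3.65079420e-04,  8.91870005e-04]), 'tau': array([ 8.14629346e-01, -7.22455645e+01, -1.65517706e+01,  4.08683270e-01,
       -4.30727676e-01,  3.44525662e-02]), 'ee_pos': array([0.48588627, 0.01672464, 0.21590778]), 'tcp_rot': array([2.41500459e+00, 2.00689460e+00, 2.08488567e-03]), 'force': array([-0.73402377, -2.967261  ,  7.28664109]), 'torque': array([-0.29348116,  0.29576799,  0.02352491]), 'grasp_force': 59.27823543548584, 'grip_width': 0.03515577295146944}
shift [-0.8 -0.3  1.9] turn [array([ 0.002, -0.   ,  0.002]), array([ 0.00e+00,  3.00e-03, -3.14e+00])] q6 0.1
```

```bash
python3 -c "
from h import *
go([.46,.16,.37],down([1,.0]))"
```

```text
shift [ 136.1  -51.4 -154.2] turn [array([ 0.002,  0.   , -0.184]), array([ 0.   , -0.003,  2.958])] q6 0.1
```

To row units: -154 mm / 500 = -0.308, 135 mm / 500 = 0.27, -0.186 rad / 3.1416 = -0.0592.

>>> servo_tool:
  steps:
    - [[0, 0, -0.05], [0, 0, 0], 30]
    - [[0, 0, -0.12], [0, 0, 0], 30]
    - [[0.08, -0.028, -0.2], [0, 0, -0.0159], 30]
    - [[0.17, -0.056, -0.26], [0, 0, -0.0382], 30]
    - [[0.27, -0.1, -0.308], [0, 0, -0.0592], 30]

```text
time_s: 4.82
ee_pos: [0.461, 0.1599, 0.3711]
tcp_rot: [2.217, 2.224, 0.004]
force: [0.7, 0.6, -1.1]
grip_width: 0.035
grasp_force: 60.0
```

```bash
cat > look.py <<'E'
from h import *
import sys
for _ in range(3): vision.snapshot("wrist")
s=robot.get_state();p=vision.snapshot("wrist");im=p["color"].copy();cv2.imwrite("pics/w3raw.png",im)
print(s["qvel"].round(3),s["ee_pos"],s["tcp_rot"],s["grasp_force"],s["grip_width"]);T=wcam(s,p);k=K(p);np.savez("w3.npz",T=T,k=k)
for n in("new_rail","new_earth"): print(n,[(np.round(d["xyz"],4),round(d["confidence"],2)) for d in vision.spot_point("wrist",n)][:2])
g=cv2.medianBlur(cv2.cvtColor(im,cv2.COLOR_BGR2GRAY),3)
c=cv2.HoughCircles(g,cv2.HOUGH_GRADIENT,1,35,param1=120,param2=18,minRadius=14,maxRadius=30)
for a in c[0]: print(a,lift([a[:2]],T,k,.032).round(4)[0])
E
python3 look.py
```

```text
[-0.058  0.029  0.027 -0.013 -0.025 -0.014] [0.46052587 0.16071336 0.37074822] [2.2135936  2.22654916 0.00519687] 60.119866132736206 0.0349455764862484
new_rail [(array([ 0.4568,  0.2513, -0.0028]), 0.81)]
new_earth [(array([4.640e-01, 1.377e-01, 2.000e-04]), 0.86)]
[329.5 105.5  23.9] [0.4663 0.2249 0.032 ]
[324.5 292.5  22.1] [0.4631 0.0422 0.032 ]
[320.5  36.5  19. ] [0.4582 0.2801 0.032 ]
[319.5 158.5  29.4] [0.4577 0.1784 0.032 ]
[219.5 222.5  22.5] [0.3626 0.1165 0.032 ]
```

View pics/w3raw.png

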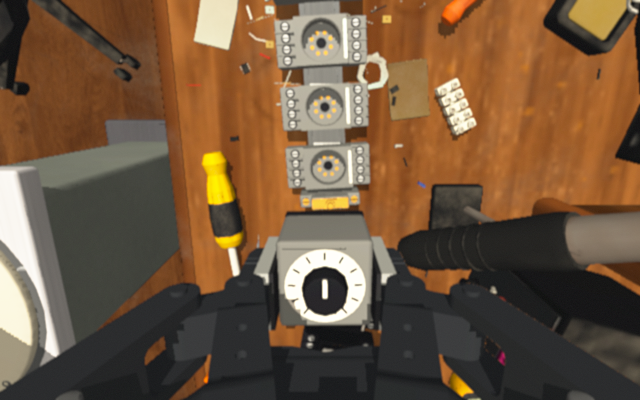

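```bash
cat > ov.py <<'E'
from h import *
import sys
src,npz,out=sys.argv[1:4];cx,cy,ex,r0=map(float,sys.argv[4:8])
im=cv2.imread(src);d=np.load(npz);T,k=d["T"],d["k"];S=3.6
big=cv2.resize(im,None,fx=S,fy=S,interpolation=cv2.INTER_CUBIC)
e=np.array([ex,-1.]);e/=np.linalg.norm(e);w=np.array([-e[1],e[0]]);c0=np.array([cx,cy])
def poly(X,col): cv2.polylines(big,[((proj(X,T,k)+.5)*S).round().astype(int)],True,col,1)
def box(c,a,l,z,col): poly([[*(c+i*a/2*w+j*l/2*e),z] for i,j in((1,1),(1,-1),(-1,-1),(-1,1))],col)
for y in(.081,.027,-.027,-.081):
    c=c0+y*e;print(c.round(4),proj([[*c,.032]],T,k).round(1))
    box(c,.078,.038,.032,(0,255,0));t=np.linspace(0,6.28,40);poly([[c[0]+.016*np.cos(a),c[1]+.016*np.sin(a),.032] for a in t],(0,0,255))
box(c0+.111*e,.056,.012,.042,(255,0,0))
o=big[int(r0*S):int((r0+215)*S),int(265*S):int(385*S)];cv2.imwrite(out,o.transpose(1,0,2))
E
python3 ov.py pics/w3raw.png w3.npz pics/w3.png .4568 .2513 .063 0
```

```text
[0.4619 0.1705] [[324.1 167.1]]
[0.4585 0.2244] [[320.6 106. ]]
[0.4551 0.2782] [[316.7  38.9]]
[0.4517 0.3321] [[312.5 -35.3]]
```

View pics/w3.png

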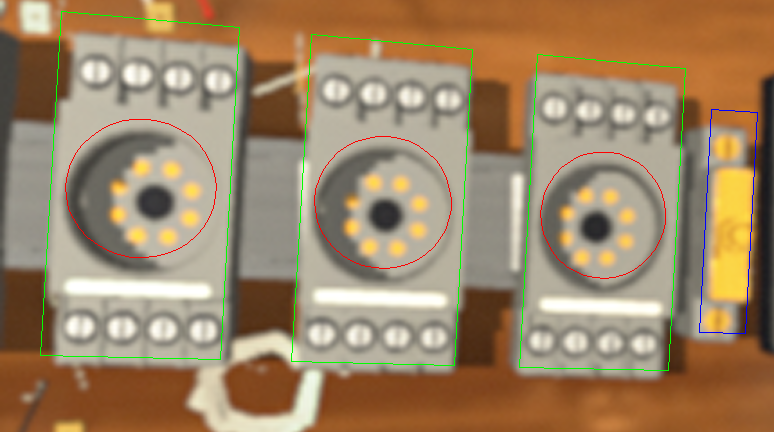

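```bash
cat >> h.py <<'E'
e=np.array([.063,-1.]);e/=np.linalg.norm(e);w=np.array([-e[1],e[0]]);CN=np.array([.4601,.2513])
new={n:CN+y*e for n,y in dict(timer=.081,clear=.027,finned=-.027,tall=-.081).items()}
RN=down(w)
E
python3 -c "
from h import *
print(new);go([*new['timer'],.235],RN)
d=np.load('w3.npz');s=robot.get_state();R=Rn.from_rotvec(s['tcp_rot']).as_matrix()
for z in (.146,.138): print(proj([s['ee_pos']+R@[0,0,z]],d['T'],d['k']))
"
```

```text
{'timer': array([0.4651929 , 0.17046027]), 'clear': array([0.46179763, 0.22435342]), 'finned': array([0.45840237, 0.27824658]), 'tall': array([0.4550071 , 0.33213973])}
shift [ 12.3   4.2 133.7] turn [array([ 0.   ,  0.   , -0.062]), array([ 0.  , -0.  ,  3.08])] q6 0.21
[[322.71480755 288.06142424]]
[[322.67158183 299.61756828]]
```

To row units: 132 mm / 500 = 0.264, 12.3 mm / 500 = 0.0246, -0.062 rad / 3.1416 = -0.0197.

>>> servo_tool:
  steps:
    - [[0.02, 0.008, 0.09], [0, 0, -0.0191], 30]
    - [[0.0246, 0.0084, 0.19], [0, 0, -0.0197], 30]
    - [[0.0246, 0.0084, 0.256], [0, 0, -0.0197], 30]
    - [[0.0246, 0.0084, 0.264], [0, 0, -0.0197], 30]
    - [[0.0246, 0.0084, 0.264], [0, 0, -0.0197], 30]

```text
time_s: 5.75
ee_pos: [0.4657, 0.1705, 0.2372]
tcp_rot: [2.151, 2.29, -0.0]
force: [-0.0, 0.5, -0.3]
grip_width: 0.0348
grasp_force: 60.1
```

```bash
python3 -c "
from h import *
s=robot.get_state();print(s['force'],s['qvel'].round(3),s['ee_pos']);go([*new['timer'],.216],RN)"
```

```text
[-0.00986077  0.48610669 -0.30881296] [ 0.007 -0.022 -0.009 -0.001  0.003  0.001] [0.46573147 0.1705088  0.23719367]
shift [-0.  -0.5 21.2] turn [array([ 0.,  0., -0.]), array([ 0.   , -0.   ,  3.141])] q6 0.17
```

To row units: 21.5 mm / 500 = 0.043, 20 mm / 500 = 0.04.

>>> servo_tool:
  steps:
    - [[0, -0.001, 0.016], [0, 0, 0], 30]
    - [[0, -0.001, 0.028], [0, 0, 0], 30]
    - [[0, -0.001, 0.036], [0, 0, 0], 30]
    - [[0, -0.001, 0.04], [0, 0, 0], 30]
    - [[0, -0.001, 0.043], [0, 0, 0], 30]

```text
time_s: 6.38
ee_pos: [0.4648, 0.1711, 0.2158]
tcp_rot: [2.149, 2.291, 0.0]
force: [-9.5, -3.2, 46.7]
grip_width: 0.035
grasp_force: 66.0
```

>>> servo_tool:
  steps:
    - [[0, 0, 0], [0, 0, 0], 30]

```text
time_s: 6.5
ee_pos: [0.4647, 0.1711, 0.2159]
tcp_rot: [2.149, 2.291, 0.001]
force: [-3.3, -1.1, 18.0]
grip_width: 0.0354
grasp_force: 62.4
```

>>> servo_tool:
  steps:
    - [[0, 0, 0], [0, 0, 0], 65]
    - [[0, 0, 0], [0, 0, 0], 65]
    - [[0, 0, -0.01], [0, 0, 0], 65]
    - [[0, 0, -0.1], [0, 0, 0], 65]
    - [[-0.02, 0, -0.19], [0, 0, 0], 65]

```text
time_s: 7.12
ee_pos: [0.4653, 0.1613, 0.3114]
tcp_rot: [-2.148, -2.292, 0.001]
force: [0.0, -0.0, -0.3]
grip_width: 0.065
grasp_force: 0.0
```

```bash
python3 -c "
from h import *
s=robot.get_state();print(s['qvel'].round(2));go([*old['clear'],.224],RO)"
```

```text
[-0.17 -0.62 -0.29 -0.    0.89 -0.17]
shift [-198.6   -2.5   87.4] turn [array([-0.001,  0.   ,  0.251]), array([-0.000e+00, -1.000e-03, -2.891e+00])] q6 0.15
```

To row units: -198.6 mm / 500 = -0.3972, -2.5 mm / 500 = -0.005, 0.251 rad / 3.1416 = 0.0799.

>>> servo_tool:
  steps:
    - [[-0.11, -0.002, 0], [0, 0, 0.0255], 65]
    - [[-0.224, -0.004, 0], [0, 0, 0.0509], 65]
    - [[-0.33, -0.005, 0], [0, 0, 0.0796], 65]
    - [[-0.3972, -0.005, 0.05], [0, 0, 0.0799], 65]
    - [[-0.3972, -0.005, 0.12], [0, 0, 0.0799], 65]

```text
time_s: 7.75
ee_pos: [0.4763, -0.0395, 0.2504]
tcp_rot: [2.42, 1.999, 0.003]
force: [0.3, -0.0, 0.0]
grip_width: 0.0651
grasp_force: 0.0
```

```bash
python3 -c "
from h import *
s=robot.get_state();print(s['qvel'].round(2));go([*old['clear'],.224],RO)"
```

```text
[ 0.04  0.51  0.26  0.01 -0.74  0.03]
shift [ 2.3 -1.3 26.4] turn [array([ 0.003,  0.   , -0.004]), array([ 0.   , -0.005,  3.138])] q6 -0.02
```

To row units: 24 mm / 500 = 0.048, 15 mm / 500 = 0.03.

>>> servo_tool:
  steps:
    - [[0.002, -0.002, 0.03], [0, 0, 0], 65]
    - [[0.002, -0.002, 0.048], [0, 0, 0], 65]
    - [[0.002, -0.002, 0.048], [0, 0, 0], 65]

```text
time_s: 8.12
ee_pos: [0.4749, -0.036, 0.2261]
tcp_rot: [-2.419, -2.004, 0.0]
force: [0.6, -0.1, -0.3]
grip_width: 0.0651
grasp_force: 0.0
```

```bash
python3 -c "
from h import *
s=robot.get_state();print(s['qvel'].round(2));go([*old['clear'],.224],RO)"
```

```text
[ 0.   -0.02 -0.01 -0.    0.01  0.  ]
shift [-0.9  0.8  2.1] turn [array([-0.   , -0.   , -0.001]), array([-0.000e+00,  1.000e-03,  3.141e+00])] q6 -0.01
```

To row units: 2 mm / 500 = 0.004, -0.9 mm / 500 = -0.0018.

>>> servo_tool:
  steps:
    - [[-0.0018, 0.0016, 0.004], [0, 0, 0], 65]
    - [[-0.0018, 0.0016, 0.004], [0, 0, 0], 36]
    - [[-0.0018, 0.0016, 0.004], [0, 0, 0], 30]
    - [[-0.0018, 0.0016, 0.004], [0, 0, 0], 30]
    - [[-0.0018, 0.0016, 0.004], [0, 0, 0], 30]

```text
time_s: 8.75
ee_pos: [0.4756, -0.0371, 0.2247]
tcp_rot: [2.419, 2.004, 0.001]
force: [-1.2, -0.6, 8.4]
grip_width: 0.0351
grasp_force: 58.9
```

```bash
python3 -c "
from h import *
s=robot.get_state();print(s['qvel'].round(2),s['force']);go([*old['clear'],.224],RO);go([*new['clear'],.285],RN)"
```

```text
[ 0.  0. -0. -0. -0. -0.] [-1.17765769 -0.5612237   8.38290414]
shift [ 0.  -0.1  0.7] turn [array([ 0.001, -0.   , -0.001]), array([-0.000e+00, -1.000e-03,  3.141e+00])] q6 -0.02
shift [254.4 -62.1 -60.3] turn [array([ 0.001,  0.   , -0.25 ]), array([ 0.000e+00, -1.000e-03,  2.892e+00])] q6 -0.02
```

To row units: 160 mm / 500 = 0.32, 100 mm / 500 = 0.2, -0.19 rad / 3.1416 = -0.0605.

>>> servo_tool:
  steps:
    - [[0, 0, -0.05], [0, 0, 0], 30]
    - [[0, 0, -0.15], [0, 0, 0], 30]
    - [[0.09, -0.022, -0.18], [0, 0, -0.0159], 30]
    - [[0.2, -0.048, -0.18], [0, 0, -0.0382], 30]
    - [[0.32, -0.078, -0.18], [0, 0, -0.0605], 30]

```text
time_s: 9.38
ee_pos: [0.4667, 0.1287, 0.3148]
tcp_rot: [2.216, 2.225, 0.002]
force: [1.5, -0.2, -1.9]
grip_width: 0.035
grasp_force: 60.3
```

```bash
python3 -c "
from h import *
s=robot.get_state();print(s['qvel'].round(2));go([*new['clear'],.246],RN)"
```

```text
[ 1.05  0.09 -0.18  0.    0.08  0.48]
shift [95.6 -4.6 68.8] turn [array([ 0.001, -0.   , -0.059]), array([-0.000e+00, -2.000e-03,  3.083e+00])] q6 0.14
```

To row units: 97 mm / 500 = 0.194, -4.8 mm / 500 = -0.0096, -0.06 rad / 3.1416 = -0.0191.

>>> servo_tool:
  steps:
    - [[0.11, -0.005, 0], [0, 0, -0.0095], 30]
    - [[0.194, -0.0096, 0.024], [0, 0, -0.0191], 30]
    - [[0.194, -0.0096, 0.1], [0, 0, -0.0191], 30]
    - [[0.194, -0.0096, 0.132], [0, 0, -0.0191], 30]
    - [[0.194, -0.0096, 0.132], [0, 0, -0.0191], 30]

```text
time_s: 10.0
ee_pos: [0.4614, 0.2243, 0.2474]
tcp_rot: [-2.149, -2.29, 0.003]
force: [0.5, 0.5, -0.8]
grip_width: 0.0351
grasp_force: 60.4
```

```bash
python3 -c "
from h import *
s=robot.get_state();print(s['qvel'].round(2));go([*new['clear'],.2247],RN)"
```

```text
[-0.   -0.03 -0.02 -0.    0.02 -0.  ]
shift [ 0.1  0.4 22.7] turn [array([-0.002,  0.001,  0.   ]), array([-1.000e-03, -3.000e-03, -3.141e+00])] q6 0.27
```

To row units: 22.8 mm / 500 = 0.0456, 21.5 mm / 500 = 0.043.

>>> servo_tool:
  steps:
    - [[0, 0, 0.018], [0, 0, 0], 30]
    - [[0, 0, 0.03], [0, 0, 0], 30]
    - [[0, 0, 0.038], [0, 0, 0], 30]
    - [[0, 0, 0.043], [0, 0, 0], 30]
    - [[0, 0, 0.0456], [0, 0, 0], 30]

```text
time_s: 10.62
ee_pos: [0.4618, 0.2243, 0.2253]
tcp_rot: [2.15, 2.29, 0.0]
force: [-0.0, 0.4, -0.6]
grip_width: 0.0352
grasp_force: 60.4
```

>>> servo_tool:
  steps:
    - [[0, 0, 0], [0, 0, 0], 30]

```text
time_s: 10.75
ee_pos: [0.4618, 0.2243, 0.2254]
tcp_rot: [2.15, 2.29, -0.0]
force: [0.0, 0.1, -0.9]
grip_width: 0.035
grasp_force: 60.4
```

To row units: 1 mm / 500 = 0.002.

>>> servo_tool:
  steps:
    - [[0, 0, 0.002], [0, 0, 0], 30]
    - [[0, 0, 0.002], [0, 0, 0], 30]

```text
time_s: 11.0
ee_pos: [0.4618, 0.2243, 0.2248]
tcp_rot: [2.15, 2.29, 0.001]
force: [-1.2, -1.1, 7.2]
grip_width: 0.0352
grasp_force: 61.4
```

Home. Release, then on to finned.

To row units: -95 mm / 500 = -0.19, -50 mm / 500 = -0.1.

>>> servo_tool:
  steps:
    - [[0, 0, 0], [0, 0, 0], 65]
    - [[0, 0, 0], [0, 0, 0], 65]
    - [[0, 0, -0.01], [0, 0, 0], 65]
    - [[0, 0, -0.1], [0, 0, 0], 65]
    - [[-0.02, 0, -0.19], [0, 0, 0], 65]

```text
time_s: 11.62
ee_pos: [0.4623, 0.2145, 0.3206]
tcp_rot: [-2.149, -2.291, 0.001]
force: [0.4, 0.4, -0.5]
grip_width: 0.0651
grasp_force: 0.0
```

To row units: -270 mm / 500 = -0.54, -219 mm / 500 = -0.438, 0.25 rad / 3.1416 = 0.0796.

>>> servo_tool:
  steps:
    - [[-0.1, 0, 0], [0, 0, 0.0159], 65]
    - [[-0.21, 0, 0], [0, 0, 0.0318], 65]
    - [[-0.324, 0, 0], [0, 0, 0.0477], 65]
    - [[-0.438, 0, 0], [0, 0, 0.0637], 65]
    - [[-0.54, 0, 0], [0, 0, 0.0796], 65]

```text
time_s: 12.25
ee_pos: [0.4793, -0.0571, 0.3198]
tcp_rot: [2.421, 2.002, 0.001]
force: [0.8, 1.0, 0.3]
grip_width: 0.0649
grasp_force: 0.0
```

```bash
python3 -c "
from h import *
vision.snapshot('wrist');vision.snapshot('wrist')
s=robot.get_state();print(s['qvel'].round(2));go([*old['finned'],.216],RO)"
```

```text
[ 0.08 -0.01  0.02  0.02  0.    0.04]
shift [-33.1  -8.3 103.8] turn [array([ 0.001,  0.001, -0.006]), array([ 1.000e-03, -2.000e-03,  3.135e+00])] q6 -0.05
```

To row units: 103 mm / 500 = 0.206, 90 mm / 500 = 0.18, -0.003 rad / 3.1416 = -0.001.

>>> servo_tool:
  steps:
    - [[-0.06, -0.016, 0.01], [0, 0, -0.001], 65]
    - [[-0.066, -0.016, 0.1], [0, 0, -0.001], 65]
    - [[-0.066, -0.016, 0.18], [0, 0, -0.001], 65]
    - [[-0.066, -0.016, 0.206], [0, 0, -0.001], 65]
    - [[-0.066, -0.016, 0.206], [0, 0, -0.001], 65]

```text
time_s: 12.98
ee_pos: [0.4655, -0.0858, 0.2164]
tcp_rot: [-2.415, -2.008, 0.001]
force: [0.3, 0.5, 0.5]
grip_width: 0.0648
grasp_force: 0.0
```

```bash
python3 -c "
from h import *
s=robot.get_state();print(s['qvel'].round(2));go([*old['finned'],.216],RO)"
```

```text
[-0.   -0.03 -0.02  0.    0.02 -0.  ]
shift [-4.2  0.8  0.4] turn [array([-0.001, -0.   ,  0.002]), array([ 0.000e+00, -2.000e-03, -3.139e+00])] q6 -0.13
```

To row units: -4.2 mm / 500 = -0.0084, 0.8 mm / 500 = 0.0016.

>>> servo_tool:
  steps:
    - [[-0.0084, 0.0016, 0], [0, 0, 0], 65]
    - [[-0.0084, 0.0016, 0], [0, 0, 0], 36]
    - [[-0.0084, 0.0016, 0], [0, 0, 0], 30]
    - [[-0.0084, 0.0016, 0], [0, 0, 0], 30]
    - [[-0.0084, 0.0016, 0], [0, 0, 0], 30]

```text
time_s: 13.6
ee_pos: [0.4657, -0.0905, 0.2175]
tcp_rot: [2.415, 2.007, 0.001]
force: [-2.3, -1.3, 17.2]
grip_width: 0.0355
grasp_force: 57.4
```

```bash
python3 -c "
from h import *
s=robot.get_state();print(s['qvel'].round(2),s['force']);go([*old['finned'],.216],RO);go([*new['finned'],.285],RN)"
```

```text
[-0. -0.  0.  0. -0. -0.] [-2.28712506 -1.25934705 17.22992951]
shift [ 0.3 -0.3  1.5] turn [array([0.002, 0.   , 0.002]), array([-1.000e-03,  3.000e-03, -3.139e+00])] q6 -0.13
shift [361.1 -74.4 -67.8] turn [array([ 0.002,  0.001, -0.247]), array([ 1.000e-03, -3.000e-03,  2.895e+00])] q6 -0.13
```

To row units: 170 mm / 500 = 0.34, 112 mm / 500 = 0.224, -0.15 rad / 3.1416 = -0.0477.

>>> servo_tool:
  steps:
    - [[0, 0, -0.05], [0, 0, 0], 30]
    - [[0.01, -0.002, -0.16], [0, 0, 0], 30]
    - [[0.11, -0.022, -0.184], [0, 0, -0.0159], 30]
    - [[0.224, -0.046, -0.184], [0, 0, -0.0318], 30]
    - [[0.34, -0.07, -0.184], [0, 0, -0.0477], 30]

```text
time_s: 14.22
ee_pos: [0.4619, 0.0847, 0.3092]
tcp_rot: [2.257, 2.184, 0.002]
force: [0.8, 0.3, -0.9]
grip_width: 0.035
grasp_force: 60.2
```

To row units: 190 mm / 500 = 0.38, 165 mm / 500 = 0.33, -0.1 rad / 3.1416 = -0.0318.

>>> servo_tool:
  steps:
    - [[0.114, -0.008, 0], [0, 0, -0.0159], 30]
    - [[0.23, -0.016, 0], [0, 0, -0.0318], 30]
    - [[0.33, -0.02, 0], [0, 0, -0.0318], 30]
    - [[0.38, -0.022, 0], [0, 0, -0.0318], 30]
    - [[0.38, -0.022, 0.06], [0, 0, -0.0318], 30]

```text
time_s: 14.85
ee_pos: [0.458, 0.2756, 0.2799]
tcp_rot: [2.143, 2.295, 0.007]
force: [1.0, 0.1, -1.7]
grip_width: 0.0348
grasp_force: 60.3
```

```bash
python3 -c "
from h import *
vision.snapshot('wrist');vision.snapshot('wrist');vision.snapshot('wrist')
s=robot.get_state();p=vision.snapshot('wrist');cv2.imwrite('pics/w4raw.png',p['color']);np.savez('w4.npz',T=wcam(s,p),k=K(p));print(s['ee_pos'],s['qvel'].round(2));go([*new['finned'],.2175],RN)"
python3 ov.py pics/w4raw.png w4.npz pics/w4.png .4601 .2513 .063 0
```

```text
[0.45709349 0.27332438 0.27792055] [-0.01 -0.03 -0.02  0.    0.02 -0.  ]
shift [ 4.9  1.3 61.2] turn [array([-0.001,  0.   ,  0.003]), array([-1.000e-03, -1.000e-03, -3.139e+00])] q6 0.36
[0.4652 0.1705] [[326.2 340.3]]
[0.4618 0.2244] [[326.6 274. ]]
[0.4584 0.2782] [[327.1 199.2]]
[0.455  0.3321] [[327.6 114.3]]
```

View pics/w4.png

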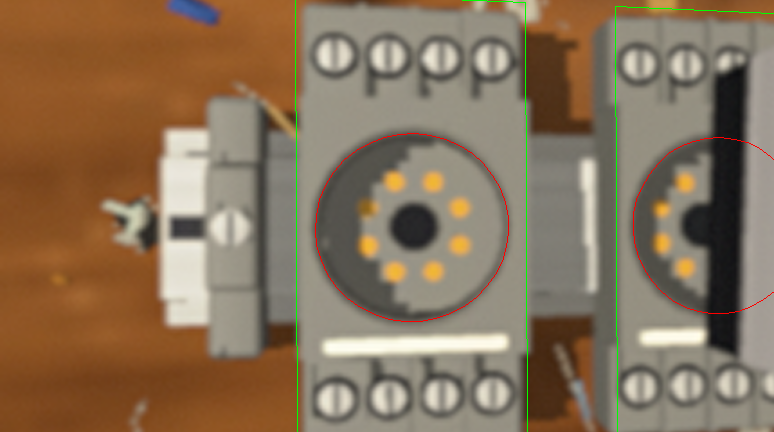

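The overlay matches the leftmost hole (centre 412,227 in the crop) exactly, so the new-strip pose is confirmed.

To row units: 38 mm / 500 = 0.076, 4.9 mm / 500 = 0.0098, 0.003 rad / 3.1416 = 0.001.

>>> servo_tool:
  steps:
    - [[0.0098, 0.0026, 0.04], [0, 0, 0.001], 30]
    - [[0.0098, 0.0026, 0.076], [0, 0, 0.001], 30]
    - [[0.0098, 0.0026, 0.076], [0, 0, 0.001], 30]
    - [[0.0098, 0.0026, 0.076], [0, 0, 0.001], 30]

```text
time_s: 15.55
ee_pos: [0.459, 0.2783, 0.2416]
tcp_rot: [2.151, 2.289, 0.002]
force: [0.9, 0.6, -1.8]
grip_width: 0.0355
grasp_force: 60.3
```

```bash
python3 -c "
from h import *
s=robot.get_state();go([*new['finned'],.2175],RN)"
```

```text
shift [-0.  -0.6 24.1] turn [array([ 0.001, -0.   , -0.   ]), array([-1.000e-03, -2.000e-03,  3.141e+00])] q6 0.37
```

To row units: 24.5 mm / 500 = 0.049, 23 mm / 500 = 0.046.

>>> servo_tool:
  steps:
    - [[0, -0.001, 0.018], [0, 0, 0], 30]
    - [[0, -0.001, 0.032], [0, 0, 0], 30]
    - [[0, -0.001, 0.04], [0, 0, 0], 30]
    - [[0, -0.001, 0.046], [0, 0, 0], 30]
    - [[0, -0.001, 0.049], [0, 0, 0], 30]

```text
time_s: 16.18
ee_pos: [0.458, 0.2784, 0.2173]
tcp_rot: [2.15, 2.29, 0.001]
force: [-14.1, -6.6, 63.5]
grip_width: 0.0349
grasp_force: 67.2
```

To row units: 0.5 mm / 500 = 0.001.

>>> servo_tool:
  steps:
    - [[0, 0, 0.001], [0, 0, 0], 30]

```text
time_s: 16.3
ee_pos: [0.4579, 0.2783, 0.2173]
tcp_rot: [2.15, 2.29, 0.001]
force: [-13.0, -6.5, 56.8]
grip_width: 0.0355
grasp_force: 66.5
```

To row units: -110 mm / 500 = -0.22, -55 mm / 500 = -0.11.

>>> servo_tool:
  steps:
    - [[0, 0, -0.001], [0, 0, 0], 65]
    - [[0, 0, -0.001], [0, 0, 0], 65]
    - [[0, 0, -0.01], [0, 0, 0], 65]
    - [[0, 0, -0.11], [0, 0, 0], 65]
    - [[-0.02, 0, -0.22], [0, 0, 0], 65]

```text
time_s: 16.92
ee_pos: [0.4585, 0.2686, 0.3263]
tcp_rot: [-2.149, -2.29, 0.002]
force: [0.7, 0.7, -0.5]
grip_width: 0.0652
grasp_force: 0.0
```

To row units: -288 mm / 500 = -0.576, -228 mm / 500 = -0.456, 0.25 rad / 3.1416 = 0.0796.

>>> servo_tool:
  steps:
    - [[-0.1, 0, 0], [0, 0, 0.0159], 65]
    - [[-0.216, 0, 0], [0, 0, 0.0318], 65]
    - [[-0.336, 0, 0], [0, 0, 0.0477], 65]
    - [[-0.456, 0, 0], [0, 0, 0.0637], 65]
    - [[-0.576, 0, 0], [0, 0, 0.0796], 65]

```text
time_s: 17.55
ee_pos: [0.4767, -0.0209, 0.3256]
tcp_rot: [2.42, 2.002, 0.0]
force: [0.8, 0.8, 1.3]
grip_width: 0.0651
grasp_force: 0.0
```

```bash
python3 -c "
from h import *
for _ in range(3): vision.snapshot('wrist')
s=robot.get_state();print(s['qvel'].round(2));go([*old['tall'],.226],RO)"
```

```text
[ 0.07 -0.    0.01  0.01  0.    0.02]
shift [-123.5    2.1   99.5] turn [array([ 0.   ,  0.   , -0.006]), array([ 0.000e+00, -1.000e-03,  3.136e+00])] q6 0.02
```

To row units: -124 mm / 500 = -0.248, -115 mm / 500 = -0.23, -0.004 rad / 3.1416 = -0.0013.

>>> servo_tool:
  steps:
    - [[-0.12, 0.002, 0], [0, 0, 0], 65]
    - [[-0.23, 0.004, 0.02], [0, 0, -0.0013], 65]
    - [[-0.248, 0.004, 0.12], [0, 0, -0.0013], 65]
    - [[-0.248, 0.004, 0.196], [0, 0, -0.0013], 65]
    - [[-0.248, 0.004, 0.196], [0, 0, -0.0013], 65]

```text
time_s: 18.32
ee_pos: [0.4552, -0.1402, 0.2258]
tcp_rot: [-2.411, -2.008, 0.003]
force: [1.1, 0.6, 0.5]
grip_width: 0.0648
grasp_force: 0.0
```

```bash
python3 -c "
from h import *
s=robot.get_state();print(s['qvel'].round(2));go([*old['tall'],.226],RO)"
```

```text
[ 0.01 -0.06 -0.04 -0.    0.06 -0.  ]
shift [-2.9  0.8 -0.2] turn [array([-0.005, -0.001,  0.004]), array([ 2.000e-03, -7.000e-03, -3.138e+00])] q6 -0.24
```

To row units: -2.9 mm / 500 = -0.0058, 0.8 mm / 500 = 0.0016, 0.003 rad / 3.1416 = 0.001.

>>> servo_tool:
  steps:
    - [[-0.0058, 0.0016, 0], [0, 0, 0.001], 65]
    - [[-0.0058, 0.0016, 0], [0, 0, 0.001], 36]
    - [[-0.0058, 0.0016, 0], [0, 0, 0.001], 30]
    - [[-0.0058, 0.0016, 0], [0, 0, 0.001], 30]
    - [[-0.0058, 0.0016, 0], [0, 0, 0.001], 30]

```text
time_s: 18.95
ee_pos: [0.4564, -0.1442, 0.2287]
tcp_rot: [2.416, 2.004, 0.002]
force: [-1.5, 2.1, 16.3]
grip_width: 0.0354
grasp_force: 58.1
```

```bash
python3 -c "
from h import *
s=robot.get_state();print(s['qvel'].round(2),s['force']);go([*old['tall'],.226],RO);go([*new['tall'],.285],RN)"
```

```text
[ 0.  0. -0.  0. -0.  0.] [-1.54521087  2.11476979 16.3415647 ]
shift [ 0.8 -1.   2.7] turn [array([0.002, 0.   , 0.   ]), array([-1.000e-03,  4.000e-03, -3.141e+00])] q6 -0.25
shift [467.8 -89.2 -56.7] turn [array([ 0.002,  0.001, -0.249]), array([ 1.000e-03, -3.000e-03,  2.893e+00])] q6 -0.25
```

To row units: 168 mm / 500 = 0.336, 108 mm / 500 = 0.216, -0.12 rad / 3.1416 = -0.0382.

>>> servo_tool:
  steps:
    - [[0, 0, -0.05], [0, 0, 0], 30]
    - [[0, 0, -0.16], [0, 0, 0], 30]
    - [[0.1, -0.02, -0.19], [0, 0, -0.0127], 30]
    - [[0.216, -0.042, -0.19], [0, 0, -0.0255], 30]
    - [[0.336, -0.064, -0.19], [0, 0, -0.0382], 30]

```text
time_s: 19.58
ee_pos: [0.4554, 0.0284, 0.3235]
tcp_rot: [2.292, 2.146, 0.002]
force: [1.3, -0.0, -0.6]
grip_width: 0.0349
grasp_force: 60.7
```

To row units: 290 mm / 500 = 0.58, 234 mm / 500 = 0.468, -0.13 rad / 3.1416 = -0.0414.

>>> servo_tool:
  steps:
    - [[0.116, -0.008, 0], [0, 0, -0.0095], 30]
    - [[0.232, -0.016, 0], [0, 0, -0.0191], 30]
    - [[0.35, -0.024, 0], [0, 0, -0.0286], 30]
    - [[0.468, -0.032, 0], [0, 0, -0.0414], 30]
    - [[0.58, -0.038, 0], [0, 0, -0.0414], 30]

```text
time_s: 20.2
ee_pos: [0.4552, 0.3196, 0.3232]
tcp_rot: [2.148, 2.292, 0.002]
force: [1.5, -1.3, -0.9]
grip_width: 0.0352
grasp_force: 60.7
```

```bash
python3 -c "
from h import *
for _ in range(4): vision.snapshot('wrist')
s=robot.get_state();print(s['ee_pos'],s['qvel'].round(2));go(np.r_[new['tall']+.0008*e,.2287],RN)"
```

```text
[0.45530544 0.31819234 0.32274725] [-0.04 -0.01  0.03 -0.   -0.   -0.01]
shift [13.1  0.6 94. ] turn [array([ 0.   , -0.   ,  0.003]), array([ 0.000e+00,  1.000e-03, -3.138e+00])] q6 0.44
```

To row units: 70 mm / 500 = 0.14, 13.1 mm / 500 = 0.0262, 0.003 rad / 3.1416 = 0.001.

>>> servo_tool:
  steps:
    - [[0.024, 0.0012, 0.03], [0, 0, 0.001], 30]
    - [[0.0262, 0.0012, 0.1], [0, 0, 0.001], 30]
    - [[0.0262, 0.0012, 0.14], [0, 0, 0.001], 30]
    - [[0.0262, 0.0012, 0.14], [0, 0, 0.001], 30]
    - [[0.0262, 0.0012, 0.14], [0, 0, 0.001], 30]

```text
time_s: 21.02
ee_pos: [0.4559, 0.3303, 0.2528]
tcp_rot: [2.154, 2.287, 0.001]
force: [-0.6, 0.8, 0.0]
grip_width: 0.035
grasp_force: 60.7
```

```bash
python3 -c "
from h import *
s=robot.get_state();go(np.r_[new['tall']+.0008*e,.2287],RN)"
```

```text
shift [ 1.1 -0.8 24.1] turn [array([ 0.   , -0.   , -0.003]), array([-0.000e+00, -1.000e-03,  3.139e+00])] q6 0.46
```

To row units: 24.3 mm / 500 = 0.0486, 23 mm / 500 = 0.046, -0.003 rad / 3.1416 = -0.001.

>>> servo_tool:
  steps:
    - [[0.002, -0.0016, 0.018], [0, 0, -0.001], 30]
    - [[0.002, -0.0016, 0.032], [0, 0, -0.001], 30]
    - [[0.002, -0.0016, 0.04], [0, 0, -0.001], 30]
    - [[0.002, -0.0016, 0.046], [0, 0, -0.001], 30]
    - [[0.002, -0.0016, 0.0486], [0, 0, -0.001], 30]

```text
time_s: 21.65
ee_pos: [0.4547, 0.3315, 0.2287]
tcp_rot: [2.149, 2.291, 0.0]
force: [-6.7, -4.3, 31.6]
grip_width: 0.0349
grasp_force: 64.9
```

To row units: 0.5 mm / 500 = 0.001.

>>> servo_tool:
  steps:
    - [[0, 0, 0.001], [0, 0, 0], 30]

```text
time_s: 21.78
ee_pos: [0.4547, 0.3315, 0.2287]
tcp_rot: [2.149, 2.291, 0.001]
force: [-6.9, -3.5, 30.7]
grip_width: 0.035
grasp_force: 64.5
```

Home. Release, rise, and back off toward the earth end to look at the row.

To row units: -115 mm / 500 = -0.23, -55 mm / 500 = -0.11.

>>> servo_tool:
  steps:
    - [[0, 0, -0.001], [0, 0, 0], 65]
    - [[0, 0, -0.001], [0, 0, 0], 65]
    - [[0, 0, -0.01], [0, 0, 0], 65]
    - [[0, 0, -0.11], [0, 0, 0], 65]
    - [[-0.02, 0, -0.23], [0, 0, 0], 65]

```text
time_s: 22.4
ee_pos: [0.4551, 0.3216, 0.3434]
tcp_rot: [-2.148, -2.292, 0.003]
force: [1.2, 0.8, 0.4]
grip_width: 0.0651
grasp_force: 0.0
```

To row units: -165 mm / 500 = -0.33, -150 mm / 500 = -0.3.

>>> servo_tool:
  steps:
    - [[-0.1, 0, -0.04], [0, 0, 0], 65]
    - [[-0.21, 0, -0.06], [0, 0, 0], 65]
    - [[-0.3, 0, -0.07], [0, 0, 0], 65]
    - [[-0.33, 0, -0.07], [0, 0, 0], 65]
    - [[-0.33, 0, -0.07], [0, 0, 0], 65]

```text
time_s: 23.02
ee_pos: [0.466, 0.1563, 0.3777]
tcp_rot: [-2.151, -2.29, -0.0]
force: [0.4, 0.9, 0.2]
grip_width: 0.0649
grasp_force: 0.0
```

```bash
python3 - <<'E'
from h import *
for _ in range(3): vision.snapshot("wrist")
s=robot.get_state();p=vision.snapshot("wrist");T=wcam(s,p);k=K(p);S=2
big=cv2.resize(p["color"],None,fx=S,fy=S,interpolation=cv2.INTER_CUBIC)
for n,l,z in(("timer",36,50),("clear",32,60),("finned",46,50.5),("tall",26,64)):
    X=[[*(new[n]+i*.018*w+j*l/2e3*e),z/1e3+.02] for i,j in((1,1),(1,-1),(-1,-1),(-1,1))]
    cv2.polylines(big,[((proj(X,T,k)+.5)*S).round().astype(int)],True,(0,0,255),1)
cv2.imwrite("pics/end.png",big[0:600,400:900])
for n in("timer_relay","clear_relay","finned_relay","tall_relay"):
    print(n,new[n[:-6]],[(np.round(d["xyz"],4),round(d["confidence"],2)) for d in vision.spot_point("wrist",n)][:2])
E
```

```text
timer_relay [0.4651929  0.17046027] [(array([0.4642, 0.1737, 0.0246]), 0.68)]
clear_relay [0.46179763 0.22435342] [(array([0.4617, 0.2205, 0.0191]), 0.94)]
finned_relay [0.45840237 0.27824658] [(array([0.4596, 0.2792, 0.0232]), 0.75)]
tall_relay [0.4550071  0.33213973] []
```

View pics/end.png

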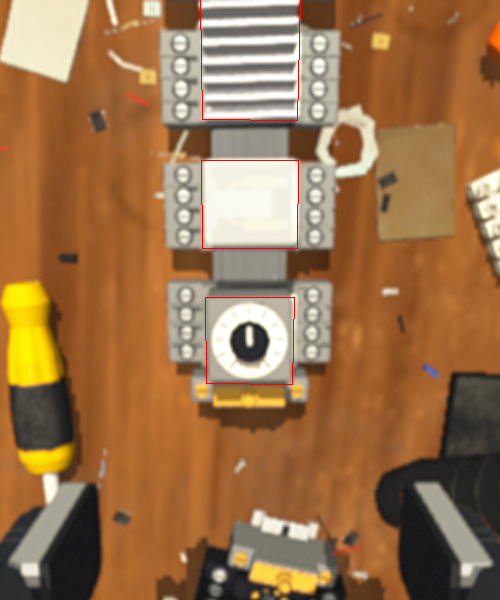

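```bash
python3 - <<'E'
from h import *
ok=False
for c in("top","scene"):
    p=vision.snapshot(c)
    for d in vision.spot_point(c,"tall_relay")[:2]:
        print(c,np.round(d["xyz"],4),round(d["confidence"],2)); ok|=d["confidence"]>.4 and np.linalg.norm(d["xyz"]-np.r_[new["tall"],.02])<.007
print(ok)
if ok: print(ticket.finish_job())
E
```

```text
scene [0.4515 0.333  0.0179] 0.91
scene [0.4546 0.2783 0.0208] 0.38
True
the job is handed in; nothing more can be done
None
```

All four relays are plugged fully home in the new strip and released, in the same order from its earth terminal (timer, clear, finned, tall), and I handed the job in at about 23 s with no verdict reported.

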